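# Lock the trivet's pivot nut

## Robot

A 7-joint arm with a two-finger parallel gripper is mounted at the origin on the work surface. World frame = base frame: x ahead of the robot, y to its left, z up, the work surface at z = 0. Lengths are in m, angles in rad, forces in N, time in s.
With the tool pointing down it reaches from about 0.4 to 0.85 m from the base axis. Payload 10.4 kg.
Tool frame: the origin (TCP) lies between the finger pads; the fingertips stand 8 mm ahead of it and the grasp point (between the pads) lies 11 mm behind it; z points along the fingers, x is the direction in which the jaws open and shut, and the axes are right-handed (so a half turn about z gives the same grasp; the last joint's range is limited). The gripper opens to 87 mm and grips with 3 to 60 N. Pads are 19 mm wide; open, the fingers measure 117 mm over their backs; the gripper's body (75 mm by 190 mm) begins 51 mm behind the grasp point.
Start: joints at [1.086, 0.332, -0.065, 1.46, 0.022, 1.35, -0.088], TCP at [0.278, -0.56, 0.231] pointing down, gripper open.
Joint ranges: [-2.6, 2.6], [-0.5, 2.12], [-1.47, 1.34], [0.16, 2.42], [-1.27, 4.41], [0.06, 2.06], [-2.6, 2.6]. Speed limits (rad/s): [2.22, 2.22, 2.79, 2.79, 3.14, 3.14, 3.14].

## Interface

Orientations are given as a unit quaternion [x, y, z, w].
In Python, from bench import r, viewer gives the robot as it stands.
- The arm moves only by the tool apply_moves, never from a script. Its argument "increments" is a list of rows, each an object with "grip": the closure in counts, from 0 (fully open) to 255 (shut); "xyz": the shift along the tool's x, y, z in mm, a list of three; "rotation": the turn, a rotation vector about the tool's x, y, z in degrees, a list of three. A call has 1 to 5 rows; each row is the pose to reach, as a shift and turn from the pose measured when the call began, along the tool's axes at that moment; what a row does not reach only later rows make up. A row lasts 1/8 s, in which the tool goes at most 62.5 mm and 10.7 degrees, less where a joint would pass 70% of its speed; a pose out of reach is approached as far as the arm can. A call with a gripper value outside its range is refused whole. The fingers move at their own pace and stop on an object; "squeeze" is the grip in N (left out, the last holds). Time passes only in rows, so rows that repeat a pose let the fingers close. It gives the time, the measured TCP pose, the force and the opening at its end, in the units of the state.
- r.read_state(): the state, without advancing time (a new reading comes with each control period).
- viewer.camera(name): name is "side" or "top" or "wrist"; returns a dict with "img" (420x560x3 uint8, blue, green, red), "range_z" (420x560 float32, m along the optical axis (not along the pixel's ray), 0 where there is no reading), "vertical_fov" (degrees; the focal length in pixels is half the picture's height over the tangent of half this angle, whatever the lens; pixels are square), "cx", "cy" (the principal point, pixels), "D" ([k1, k2, p1, p2, k3] as OpenCV has them; the pictures are not rectified), "rvec" (rotation vector, rad) and "tvec" (3), from world to camera coordinates, as OpenCV has them. Camera axes: x right, y down, z forward; pixel columns grow to the right and rows downward; lengths in m; the calibration is good to about 2 mm. A picture is of the moment at which its call begins.
- r.close_job(): hands the job in, once; it reports no verdict.
The state is a dict: "time": time; "joint_positions": joint angles; "joint_vel": joint speeds; "joint_torque": joint torques, N m; "ee_pos": TCP position; "eef_rot": TCP orientation; "ft_force": force on the tool from outside, world axes, zero at the start; "torque": the same for the moment, N m; "width": finger opening in m.
Only numpy, scipy, OpenCV 4.12 (cv2) and the standard library are available. Lean on these libraries where they do the work, as an engineer would, in place of code of your own. Each camera call takes 0.05 s, during which the arm holds its last target.

## Task

The steel hex nut on the trivet's pivot stud is set just right. Run the tall brass nut above it down the stud (clockwise seen from above) until it meets the lock washer on the hex nut, then tighten it firmly against it, to about 0.6 N m, so that the two are jammed together and stay so. Do not let the hex nut turn along, leave the tea things around where they are, and let go at the end.

Things in the scene. Friction and masses are not known exactly. Their poses are not given: they have to be found in the camera images.
- post: Dark steel pivot post of a swing-out copper trivet, screwed to the shelf: foot disc 90 mm across and 6 mm thick, column, copper arm and ring (118 mm across, centre 125 mm from the post along +x of this frame, everything of it below 40 mm) and an upright 10 mm threaded stud whose end is 118 mm above the shelf. Origin: on the stud's axis at shelf level; z up. It does not move, nor does the arm.
- hex_nut: Steel hex nut on the stud, 36 mm across flats, 12 mm thick; origin on the stud axis at its underside, z up. On its top lies a dark lock washer, 33 mm across, of unknown thickness (1 to 2.6 mm, not the same each time), on which the brass nut comes to bear. The hex nut is held by friction: it is dragged round clockwise once the brass nut is tightened with more than about 1.2 N m.
- hex_corner (a point): One corner of the hex nut's top face (20.8 mm from the stud axis, along the hex nut's +y): shows whether it has turned. Near the seat turn in small steps (0.02 rad or so): a torque read at rest after a larger step can come out low or even reversed, because the nut sticks by friction.
- jam_nut: Tall brass hex nut on the stud above the steel one: a flange 41 mm across and 4 mm thick at the bottom, and on it a hexagon 32 mm across flats, from 4 to 42 mm above the origin. Origin: on the stud axis at its underside, z up; x points square to one flat (flats every 60 degrees). Clockwise from above it comes down 8 mm a turn (1.27 mm per radian), with 0.06 N m of friction.
- jam_grip (a point): Point to grip on the brass nut: on the stud axis 28 mm above its underside, 14 mm below its top; the stud's end stands up to 15 mm above its top. Pinch it across two flats; open fingers swing freely round it, so go back 60 degrees for a fresh grip. About 1.2 to 3.7 rad bring it to the washer; then the torque climbs to 0.6 N m within about 0.2 rad. Friction keeps it tight.
- kettle: Copper kettle, 152 mm across, 166 mm to the top of the handle, origin under its centre, spout along -x. Bystander.
- teapot: Round blue teapot, 126 mm across, 111 mm tall, origin under its centre. Bystander.
- caddy: Clear acrylic tea caddy, 94 x 94 x 110 mm, origin under its centre. Bystander.
- honey_pot: Terracotta honey pot, 84 mm across, 91 mm tall with the dipper laid across, origin under its centre. Bystander.
Not all that is in view belongs to the job. What is shaped like the post but green or turquoise is not meant.

How it is judged:
By the outcome, as a careful person would: the job done as asked, in the order asked, and still so for the second after the job is handed in, with the robot touching nothing.
It also fails if it takes over 64 s, if anything falls off the work surface, if the arm or the gripper's body presses on something with over 40 N, if the wrist force passes 120 N, or if a joint passes its speed limit or range.

## Working session

There is one attempt and no reset: what is moved stays moved. The work goes in short steps, Python scripts to look and compute and a tool call to move; the robot and the scene stay as the last step left them, time stands still between calls to the robot, and variables do not carry over. Pictures are saved under pics/ and viewed, and the job is handed in when it is done.

Besides the shell and the picture viewer there is one more tool, called after "Call:" as name(argument=value, ...), one argument or row to a line, values as JSON. apply_moves: Moves the arm, as the interface text tells. Its arguments: {"type":"object","properties":{"increments":{"type":"array","items":{"type":"object","properties":{"grip":{"type":"number"},"xyz":{"type":"array","items":{"type":"number"}},"rotation":{"type":"array","items":{"type":"number"}}}}},"squeeze":{"type":"number"}},"required":["increments"]}

```bash
mkdir -p pics; ls
python3 - <<'E'
from bench import r, viewer
import cv2,numpy as np
print(r.read_state())
for n in ["side","top","wrist"]:
    c=viewer.camera(n); cv2.imwrite(f"pics/a_{n}.png",c["img"])
    print(n,{k:v for k,v in c.items() if k not in("img","range_z")})
E
```

```text
pics
{'time': 0.0, 'joint_positions': array([ 1.08639154,  0.3328705 , -0.06471136,  1.46095102,  0.02161663,
        1.34987801, -0.0885207 ]), 'joint_vel': array([-4.70490221e-04, -2.25419587e-05,  1.05408305e-03,  3.50896270e-04,
        5.82366032e-04,  9.70772387e-06,  6.78841816e-04]), 'joint_torque': array([ 8.13640509e-04, -6.23253751e+01,  2.48411600e-02, -3.89889836e+01,
       -6.13231002e-02,  3.97910562e-02,  1.86364673e-04]), 'ee_pos': array([ 0.2783079 , -0.55919838,  0.22975018]), 'eef_rot': array([ 8.50169740e-01, -5.26508229e-01, -6.19167857e-04, -3.37819642e-04]), 'ft_force': array([-0.0109161 ,  0.02712349,  0.21529914]), 'torque': array([-0.0582543 , -0.06261655,  0.0175694 ]), 'width': 0.08697780188122677}
side {'vertical_fov': 48.86546150716822, 'cx': 282.14281915843367, 'cy': 214.90677122782864, 'D': array([-0.00912431,  0.        ,  0.        ,  0.        ,  0.        ]), 'rvec': array([ 0.34878365, -2.73793804,  1.28830058]), 'tvec': array([0.4736291 , 0.15510804, 1.16200582])}
top {'vertical_fov': 43.25714800921608, 'cx': 287.64093319952826, 'cy': 207.33935678038168, 'D': array([-0.12615932,  0.        ,  0.        ,  0.        ,  0.        ]), 'rvec': array([ 2.12509806, -2.14433854,  0.20429226]), 'tvec': array([0.00331159, 0.48240131, 1.20337644])}
wrist {'vertical_fov': 71.06884922417859, 'cx': 282.2063531604939, 'cy': 205.6480246072088, 'D': array([0.00201185, 0.        , 0.        , 0.        , 0.        ]), 'rvec': array([-2.46236711,  1.52236908,  0.2161156 ]), 'tvec': array([-0.62374746, -0.03396065,  0.39128121])}
```

View pics/a_side.png

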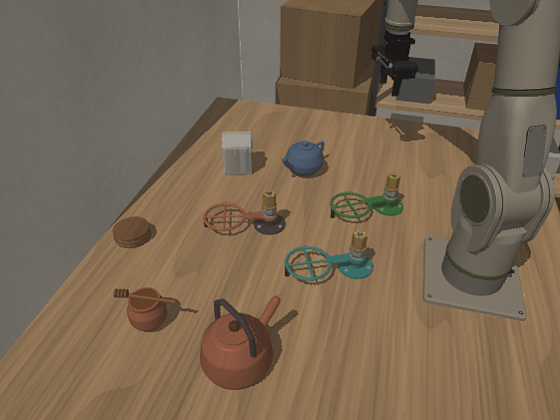

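View pics/a_top.png

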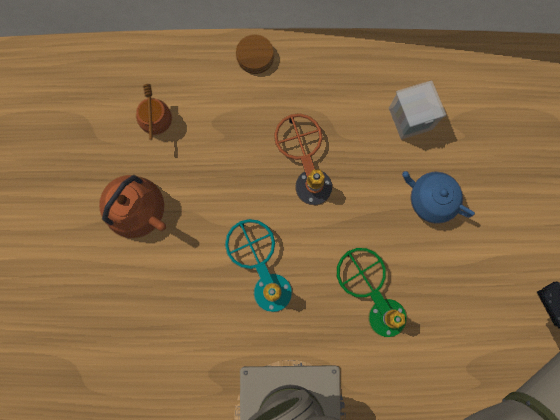

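View pics/a_wrist.png

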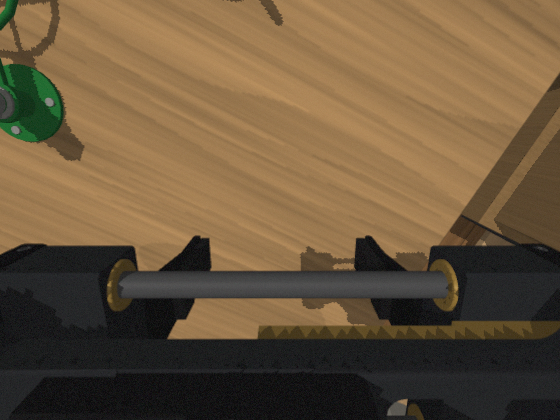

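The target is the dark-footed post with the copper ring: foot at about (314,187) in the top view, brass nut at (316,178), and (269,205) in the side view. The green and turquoise posts are decoys.

```bash
cat > h.py <<'E'
from bench import r, viewer
import cv2,numpy as np
from scipy.spatial.transform import Rotation as R
def K(c):
    h=c["img"].shape[0]; f=h/2/np.tan(np.radians(c["vertical_fov"])/2)
    return np.array([[f,0,c["cx"]],[0,f,c["cy"]],[0,0,1]])
def ray(c,uv):
    p=cv2.undistortPoints(np.array(uv,float).reshape(-1,1,2),K(c),c["D"]).reshape(-1,2)
    Rm=cv2.Rodrigues(c["rvec"])[0]; o=-Rm.T@c["tvec"]
    return o,np.c_[p,np.ones(len(p))]@Rm
def onplane(c,uv,z):
    o,d=ray(c,uv); return o+d*((z-o[2])/d[:,2])[:,None]
def cloud(c):
    h,w=c["range_z"].shape; v,u=np.mgrid[:h,:w]
    o,d=ray(c,np.c_[u.ravel(),v.ravel()])
    return (o+d*c["range_z"].ravel()[:,None]).reshape(h,w,3)
def proj(c,P):
    return cv2.projectPoints(np.array(P,float).reshape(-1,1,3),c["rvec"],c["tvec"],K(c),c["D"])[0].reshape(-1,2)
E
python3 - <<'E'
from h import *
for n,box in [("top",(290,335,165,210)),("side",(250,290,185,236))]:
    c=viewer.camera(n); P=cloud(c); u0,u1,v0,v1=box
    sub=P[v0:v1,u0:u1]; hsv=cv2.cvtColor(c["img"],cv2.COLOR_BGR2HSV)[v0:v1,u0:u1]
    brass=(hsv[...,0]>15)&(hsv[...,0]<32)&(hsv[...,1]>120)&(sub[...,2]>0.05)
    q=sub[brass]; print(n,len(q),q.min(0),q.max(0),np.median(q,0))
    if n=="top":
        t=q[q[:,2]>np.percentile(q[:,2],60)]; print("top face",t.mean(0))
        print('stud',sub[sub[...,2]>.112].mean(0) if (sub[...,2]>.112).any() else None, sub[...,2].max())
        d=(hsv[...,2]<70)&(abs(sub[...,2]-.006)<.006)&(hsv[...,0]>90)
        vv,uu=np.nonzero(d); pts=np.c_[uu+u0,vv+v0].astype(np.float32)
        e=cv2.minEnclosingCircle(pts); print('foot',e,onplane(c,[e[0]],0.006))
        cop=onplane(c,[(299,137)],.03);print('ring',cop)
    cv2.imwrite(f"pics/b_{n}.png",cv2.resize(c["img"][v0-15:v1+15,u0-15:u1+15],None,fx=7,fy=7,interpolation=cv2.INTER_CUBIC)[:600,:800])
E
```

```text
top 230 [ 0.2626567  -0.08360583  0.06758104] [0.5564896  0.01677039 1.26947511] [ 0.53419635 -0.06258453  0.10701421]
top face [ 0.53081229 -0.06215503  0.14819254]
stud [ 0.50849651 -0.05416863  0.24886661] 1.2694751130626054
foot ((313.4829406738281, 186.47727966308594), 17.70589256286621) [[ 0.54031539 -0.06525394  0.006     ]]
ring [[ 0.65901383 -0.03073606  0.03      ]]
side 214 [ 0.52305982 -0.08036171  0.06428005] [ 0.56125953 -0.04202076  0.11522555] [ 0.53960932 -0.05333314  0.09423003]
```

```bash
ls pics
```

```text
a_side.png
a_top.png
a_wrist.png
b_side.png
b_top.png
```

View pics/b_top.png

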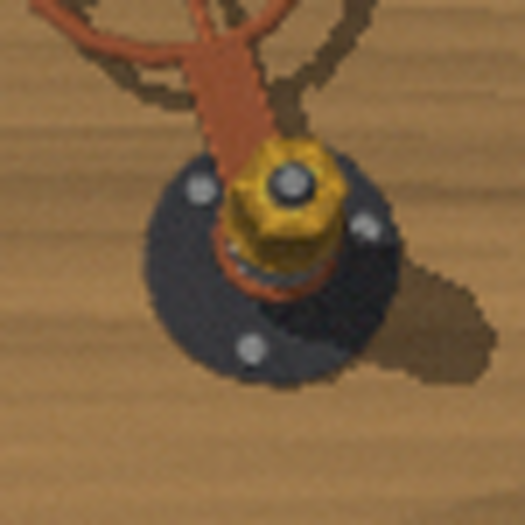

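View pics/b_side.png

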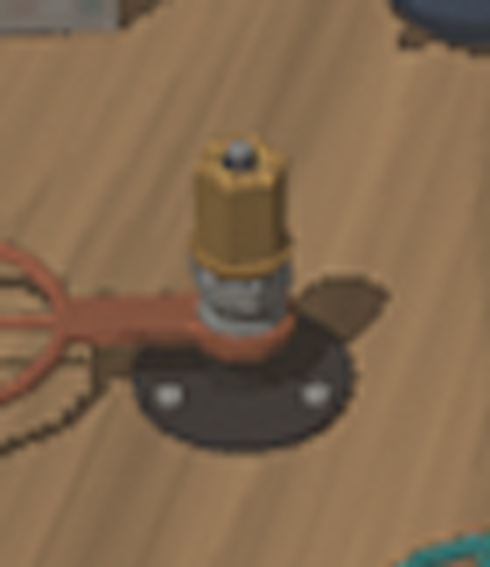

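Run:
```python
from h import *
c=viewer.camera("top"); s=r.read_state()
print('stud end',onplane(c,[(316.7,176.1)],.118))
P=cloud(c)
q=P[160:200,300:335].reshape(-1,3); q=q[(q[:,2]>.085)&(q[:,2]<.125)]; print(len(q),q.mean(0),q.max(0))
w=viewer.camera("wrist"); Rt=R.from_quat(s["eef_rot"])
Rm=cv2.Rodrigues(w["rvec"])[0]; o=-Rm.T@w["tvec"]
print('cam pos in tool',Rt.inv().apply(o-s["ee_pos"]),'cam z in tool',Rt.inv().apply(Rm[2]),'cam x',Rt.inv().apply(Rm[0]))
for T in [np.array([0.54,-.064,.23]),np.array([0.54,-.064,.2])]:
  for off in [(0,0),(0,.04),(0,.06),(0,-.06)]:
    tcp=T; # nut at tool offset
    res=[]
    for z in (.105,.06):
        p=s["ee_pos"]+Rt.apply([off[0],off[1],tcp[2]-z]); res.append(proj(w,p)[0].round())
    print(T[2],off,res)
t=np.array([0.54,-.064,.23]); print('move tool mm',Rt.inv().apply(t-s["ee_pos"])*1e3)
```

```text
stud end [[ 0.53940378 -0.06564581  0.118     ]]
204 [ 0.53873238 -0.06422197  0.10808029] [ 0.5569158  -0.04691911  0.1198286 ]
cam pos in tool [-0.00099476 -0.0767972  -0.15515711] cam z in tool [0.00106389 0.27735815 0.96076601] cam x [ 9.99998768e-01 -1.40428577e-03 -7.01937528e-04]
0.23 (0, 0) [array([283., 202.]), array([283., 191.])]
0.23 (0, 0.04) [array([283., 239.]), array([283., 224.])]
0.23 (0, 0.06) [array([283., 257.]), array([283., 240.])]
0.23 (0, -0.06) [array([283., 140.]), array([283., 137.])]
0.2 (0, 0) [array([283., 211.]), array([283., 198.])]
0.2 (0, 0.04) [array([283., 252.]), array([283., 234.])]
0.2 (0, 0.06) [array([283., 271.]), array([283., 251.])]
0.2 (0, -0.06) [array([283., 142.]), array([283., 139.])]
move tool mm [-3.26976858e+02 -4.54900663e+02  4.30568214e-01]
```

Call:
apply_moves(
  increments=[
    {"grip": 0, "xyz": [-36, -50, 0], "rotation": [0, 0, -10]},
    {"grip": 0, "xyz": [-72, -100, 0], "rotation": [0, 0, -20]},
    {"grip": 0, "xyz": [-108, -150, 0], "rotation": [0, 0, -30]},
    {"grip": 0, "xyz": [-144, -200, 0], "rotation": [0, 0, -40]},
    {"grip": 0, "xyz": [-180, -250, 0], "rotation": [0, 0, -50]},
  ],
  squeeze=60,
)

```text
time: 0.98
ee_pos: [0.4227, -0.2851, 0.2307]
eef_rot: [0.993, -0.115, 0.0, 0.0]
ft_force: [0.7, 0.2, 0.3]
width: 0.0868
```

```bash
cat > mv.py <<'E'
from h import *
import sys
s=r.read_state(); Rt=R.from_quat(s["eef_rot"])
x=Rt.apply([1,0,0]); 
t=np.array([float(a) for a in sys.argv[1:4]])
print('t',round(s["time"],2),'tcp',s["ee_pos"].round(4),'yaw',np.degrees(np.arctan2(x[1],x[0])).round(2),'tilt z',Rt.apply([0,0,1]).round(4),'q',s["joint_positions"].round(3))
print('F',s["ft_force"].round(2),'T',s["torque"].round(3),'w',round(s["width"]*1e3,2))
print('move mm',(Rt.inv().apply(t-s["ee_pos"])*1e3).round(1))
E
python3 mv.py .5395 -.065 .22
```

```text
t 0.97 tcp [ 0.4227 -0.2851  0.2307] yaw -13.22 tilt z [ 4.e-04 -5.e-04 -1.e+00] q [ 0.841  0.099 -0.358  1.745  0.036  1.303  0.244]
F [0.71 0.17 0.26] T [ 0.024 -0.189 -0.024] w 86.8
move mm [  63.3 -241.    10.6]
```

Call:
apply_moves(
  increments=[
    {"grip": 0, "xyz": [13, -48, 2], "rotation": [0, 0, -10]},
    {"grip": 0, "xyz": [26, -97, 4], "rotation": [0, 0, -20]},
    {"grip": 0, "xyz": [39, -145, 6], "rotation": [0, 0, -30]},
    {"grip": 0, "xyz": [52, -193, 8], "rotation": [0, 0, -40]},
    {"grip": 0, "xyz": [63, -241, 11], "rotation": [0, 0, -50]},
  ],
)

```text
time: 1.6
ee_pos: [0.5398, -0.0635, 0.2198]
eef_rot: [0.948, 0.318, 0.0, 0.0]
ft_force: [0.9, -0.7, 0.3]
width: 0.0868
```

Call:
apply_moves(
  increments=[
    {"rotation": [0, 0, -10]},
    {"rotation": [0, 0, -20]},
    {"rotation": [0, 0, -30]},
    {"rotation": [0, 0, -40]},
    {"rotation": [0, 0, -50]},
  ],
)

```text
$.increments[0]: bad value
```

```bash
python3 mv.py .5395 -.065 .2
python3 - <<'E'
from h import *
for n in ("wrist","top","side"):
  c=viewer.camera(n); cv2.imwrite(f"pics/c_{n}.png",c["img"]); np.savez(f"c_{n}.npz",**c)
c=viewer.camera("wrist");cv2.imwrite("pics/c_z.png",cv2.resize(c["img"][120:300,190:390],(800,720))[:600])
E
```

```text
t 1.6 tcp [ 0.5398 -0.0635  0.2198] yaw 37.09 tilt z [ 1.e-03 -7.e-04 -1.e+00] q [ 0.572  0.211 -0.612  1.668  0.126  1.301  0.584]
F [ 0.9  -0.7   0.33] T [-0.089 -0.117 -0.065] w 86.79
move mm [-1.2  0.9 19.8]
```

View pics/c_wrist.png

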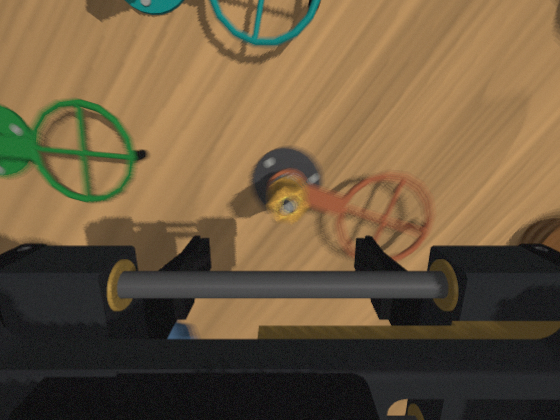

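View pics/c_z.png

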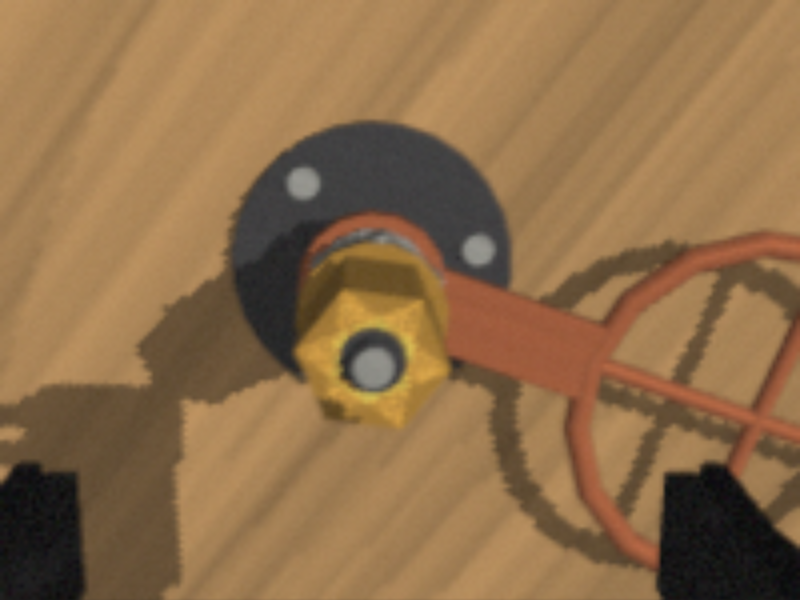

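The nut is sharp in the zoomed view: stud at about (373,368), hex corners at roughly (298,352), (335,290), (411,297), (449,358), (405,428) and (325,415), 4× zoom. Next I measure the centre and yaw.

Run:
```python
from h import *
c=viewer.camera("wrist"); np.savez("d_wrist.npz",**c); P=cloud(c)
cv2.imwrite("pics/d_z.png",cv2.resize(c["img"][170:240,250:320],(560,560),interpolation=cv2.INTER_CUBIC))
sub=P[170:240,250:320]; hsv=cv2.cvtColor(c["img"],cv2.COLOR_BGR2HSV)[170:240,250:320]
br=(hsv[...,0]>14)&(hsv[...,0]<32)&(hsv[...,1]>120)&(sub[...,2]>.06)
z=sub[...,2][br]; h,e=np.histogram(z,bins=np.arange(.06,.125,.002)); print([(round(a,3),b) for a,b in zip(e,h)])
ztop=np.percentile(z,90); 
st=(sub[...,2]>.1145)&(sub[...,2]<.123); print('stud',st.sum(),sub[st].mean(0))
uv=np.array([(298,352),(335,290),(411,297),(449,358),(405,428),(325,415)])/4+[190,120]
for zt in (.103,.106):
  w=onplane(c,uv,zt); m=w.mean(0); d=w-m; print(zt,m, np.hypot(d[:,0],d[:,1])*1e3, (np.degrees(np.arctan2(d[:,1],d[:,0]))%60))
print('stud px',onplane(c,[(373/4+190,368/4+120)],.118))
# foot circle
```

```text
[(np.float64(0.06), np.int64(0)), (np.float64(0.062), np.int64(0)), (np.float64(0.064), np.int64(0)), (np.float64(0.066), np.int64(0)), (np.float64(0.068), np.int64(0)), (np.float64(0.07), np.int64(2)), (np.float64(0.072), np.int64(124)), (np.float64(0.074), np.int64(60)), (np.float64(0.076), np.int64(14)), (np.float64(0.078), np.int64(12)), (np.float64(0.08), np.int64(14)), (np.float64(0.082), np.int64(11)), (np.float64(0.084), np.int64(17)), (np.float64(0.086), np.int64(13)), (np.float64(0.088), np.int64(9)), (np.float64(0.09), np.int64(15)), (np.float64(0.092), np.int64(11)), (np.float64(0.094), np.int64(17)), (np.float64(0.096), np.int64(15)), (np.float64(0.098), np.int64(13)), (np.float64(0.1), np.int64(15)), (np.float64(0.102), np.int64(18)), (np.float64(0.104), np.int64(11)), (np.float64(0.106), np.int64(17)), (np.float64(0.108), np.int64(17)), (np.float64(0.11), np.int64(463)), (np.float64(0.112), np.int64(311)), (np.float64(0.114), np.int64(0)), (np.float64(0.116), np.int64(0)), (np.float64(0.118), np.int64(0)), (np.float64(0.12), np.int64(0)), (np.float64(0.122), np.int64(0))]
stud 117 [ 0.54249751 -0.06202837  0.11813188]
0.103 [ 0.5435735  -0.06783671  0.103     ] [17.5311711  18.72239456 17.82156779 18.95043098 20.02811867 18.48571113] [32.48861055 33.69212317 34.22422364 36.40228678 31.96068911 29.85593197]
0.106 [ 0.54302034 -0.06711033  0.106     ] [17.33754171 18.51560828 17.62473101 18.74112606 19.80691084 18.28153898] [32.48861055 33.69212317 34.22422364 36.40228678 31.96068911 29.85593197]
stud px [[ 0.5427924  -0.06589752  0.118     ]]
```

View pics/d_z.png

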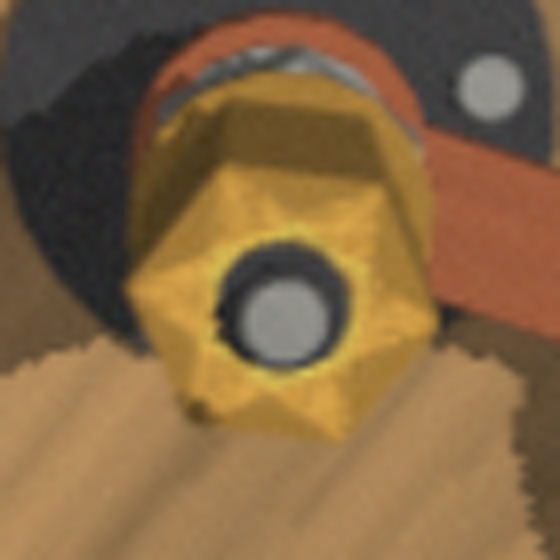

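```bash
cat > hexfit.py <<'E'
from h import *
from scipy.optimize import minimize
def hexfit(c,zlo,ztop,box):
    u0,u1,v0,v1=box
    P=cloud(c)[v0:v1,u0:u1]; m=((P[...,2]>zlo)&(P[...,2]<.13)).astype(np.uint8)
    n,l,st,ce=cv2.connectedComponentsWithStats(m); k=1+st[1:,4].argmax(); m=(l==k).astype(np.uint8)
    cn=max(cv2.findContours(m,cv2.RETR_EXTERNAL,cv2.CHAIN_APPROX_NONE)[0],key=cv2.contourArea).reshape(-1,2)+[u0,v0]
    w=onplane(c,cn,ztop)[:,:2]
    vv,uu=np.nonzero(cv2.drawContours(m*0,[cn-[u0,v0]],-1,1,-1)); ctr=onplane(c,np.c_[uu+u0,vv+v0],ztop)[:,:2].mean(0)
    d=w-ctr
    # 6-fold: boundary radius harmonics
    th=np.arctan2(d[:,1],d[:,0]); rad=np.hypot(d[:,0],d[:,1])
    ph=np.angle(np.sum((rad-rad.mean())*np.exp(6j*th)))/6  # corners
    return ctr, np.degrees(ph)%60, rad.min()*1e3,rad.max()*1e3,m.sum()
E
python3 - <<'E'
from hexfit import *
c=dict(np.load("d_wrist.npz"))
for zl in (.1085,.1095): print('corner deg',hexfit(c,zl,.1105,(240,330,160,240)))
t=viewer.camera("top"); print(hexfit(t,.107,.1105,(295,340,160,205)))
s=viewer.camera("side"); print(hexfit(s,.105,.1105,(250,290,180,230)))
E
```

```text
corner deg (array([ 0.54290221, -0.06245048]), np.float64(29.394077317254627), np.float64(15.301293786655782), np.float64(18.563980165018588), np.uint64(1001))
corner deg (array([ 0.54296532, -0.06252147]), np.float64(29.5957993064023), np.float64(15.184299939917139), np.float64(18.5928768693149), np.uint64(993))
(array([ 0.53931364, -0.05240068]), np.float64(4.3149703659548635), np.float64(0.905770139221073), np.float64(14.248754630105854), np.uint64(25))
(array([ 0.54148252, -0.06203902]), np.float64(38.46626624243554), np.float64(15.202337047672442), np.float64(21.179488498519845), np.uint64(103))
```

Call:
apply_moves(
  increments=[
    {"grip": 0, "xyz": [0, 0, 0], "rotation": [0, 0, -10]},
    {"grip": 0, "xyz": [0, 0, 0], "rotation": [0, 0, -20]},
    {"grip": 0, "xyz": [0, 0, 0], "rotation": [0, 0, -30]},
    {"grip": 0, "xyz": [0, 0, 0], "rotation": [0, 0, -40]},
    {"grip": 0, "xyz": [0, 0, 0], "rotation": [0, 0, -50]},
  ],
)

```text
time: 2.58
ee_pos: [0.5385, -0.0681, 0.2198]
eef_rot: [0.727, 0.687, -0.001, 0.001]
ft_force: [-0.1, 0.5, -0.1]
width: 0.0871
```

Call:
apply_moves(
  increments=[
    {"grip": 0, "xyz": [0, 0, 0], "rotation": [0, 0, -10]},
    {"grip": 0, "xyz": [0, 0, 0], "rotation": [0, 0, -20]},
    {"grip": 0, "xyz": [0, 0, 0], "rotation": [0, 0, -30]},
    {"grip": 0, "xyz": [0, 0, 0], "rotation": [0, 0, -36]},
    {"grip": 0, "xyz": [0, 0, 0], "rotation": [0, 0, -36]},
  ],
)

```text
time: 3.2
ee_pos: [0.5382, -0.0694, 0.2198]
eef_rot: [0.48, 0.877, -0.001, 0.001]
ft_force: [-0.1, -0.0, -0.1]
width: 0.0872
```

```bash
python3 mv.py .5395 -.065 .2
python3 - <<'E'
from hexfit import *
c=viewer.camera("wrist"); np.savez("e_wrist.npz",**c)
cv2.imwrite("pics/e_wrist.png",c["img"])
cc=viewer.camera("wrist"); 
for x in (c,cc): print(hexfit(x,.1085,.1105,(240,330,160,245)))
P=cloud(cc)[160:245,240:330]; st=(P[...,2]>.1155)&(P[...,2]<.123); print('stud',st.sum(),P[st].mean(0))
E
```

```text
t 3.2 tcp [ 0.5382 -0.0694  0.2198] yaw 122.57 tilt z [ 2.0e-04 -2.3e-03 -1.0e+00] q [ 0.72   0.239 -0.777  1.663  0.175  1.31   2.051]
F [-0.1  -0.01 -0.07] T [ 0.137 -0.115  0.018] w 87.22
move mm [ 3.   3.5 19.8]
(array([ 0.54229721, -0.06279471]), np.float64(28.183984439550294), np.float64(15.119565831434384), np.float64(18.458998742861954), np.uint64(988))
(array([ 0.5423377 , -0.06278066]), np.float64(29.155051734202356), np.float64(15.223168362493794), np.float64(18.57189657697161), np.uint64(991))
stud 107 [ 0.54184924 -0.06315244  0.11848259]
```

View pics/e_wrist.png

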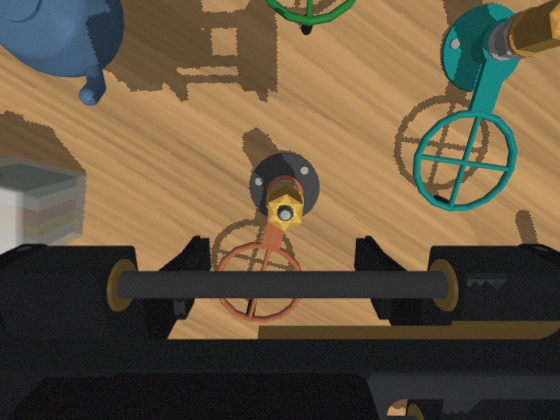

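Looks consistent: stud axis (0.542,−0.063) from two wrist yaws, nut top at 0.111, flats at yaw ≈119°. Aligning.

```bash
python3 mv.py .5422 -.0628 .16
```

```text
t 3.3 tcp [ 0.5383 -0.0689  0.2198] yaw 122.51 tilt z [ 2.0e-04 -2.1e-03 -1.0e+00] q [ 0.72   0.239 -0.777  1.663  0.175  1.31   2.049]
F [-0.4   0.28  0.11] T [ 0.129 -0.162 -0.011] w 87.22
move mm [ 3.1  6.6 59.8]
```

Call:
apply_moves(
  increments=[
    {"grip": 0, "xyz": [3.1, 6.6, 20], "rotation": [0, 0, 3.3]},
    {"grip": 0, "xyz": [3.1, 6.6, 60], "rotation": [0, 0, 3.3]},
    {"grip": 0, "xyz": [3.1, 6.6, 60], "rotation": [0, 0, 3.3]},
    {"grip": 0, "xyz": [3.1, 6.6, 60], "rotation": [0, 0, 3.3]},
  ],
)

```text
time: 3.8
ee_pos: [0.5427, -0.063, 0.1611]
eef_rot: [0.506, 0.862, -0.001, 0.001]
ft_force: [-0.2, 0.1, -0.2]
width: 0.0875
```

```bash
python3 mv.py .5422 -.0628 .0865
python3 - <<'E'
from hexfit import *
c=viewer.camera("wrist"); cv2.imwrite("pics/f_wrist.png",c["img"])
p=proj(c,[.5422,-.0628,.111])[0]; print(p); u,v=int(p[0]),int(p[1])
print(hexfit(c,.1085,.1105,(u-60,u+60,v-60,v+50)))
P=cloud(c)[v-60:v+50,u-60:u+60]; st=(P[...,2]>.1155)&(P[...,2]<.123); print('stud',st.sum(),P[st].mean(0))
E
```

```text
t 3.8 tcp [ 0.5427 -0.063   0.1611] yaw 119.15 tilt z [ 0.0013 -0.0022 -1.    ] q [ 0.685  0.298 -0.761  1.73   0.222  1.2    1.944]
F [-0.24  0.08 -0.18] T [ 0.103 -0.088  0.035] w 87.51
move mm [ 0.6 -0.4 74.6]
[281.64357749 225.95719127]
(array([ 0.54223216, -0.06277285]), np.float64(30.063770588309865), np.float64(15.488794055658063), np.float64(18.794702701744082), np.uint64(1579))
stud 176 [ 0.54177538 -0.06310644  0.1184737 ]
```

View pics/f_wrist.png

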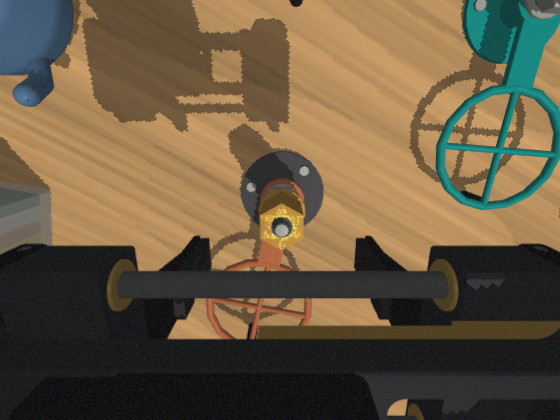

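The nut at (282,226) lies square to the jaws. Descending.

Call:
apply_moves(
  increments=[
    {"grip": 0, "xyz": [0.6, -0.3, 40], "rotation": [0, 0, -0.7]},
    {"grip": 0, "xyz": [0.6, -0.3, 65], "rotation": [0, 0, -0.7]},
    {"grip": 0, "xyz": [0.6, -0.3, 75], "rotation": [0, 0, -0.7]},
    {"grip": 0, "xyz": [0.6, -0.3, 75], "rotation": [0, 0, -0.7]},
    {"grip": 0, "xyz": [0.6, -0.3, 75], "rotation": [0, 0, -0.7]},
  ],
)

```text
time: 4.47
ee_pos: [0.5435, -0.0628, 0.0879]
eef_rot: [0.501, 0.865, -0.0, 0.002]
ft_force: [-1.0, 0.4, -0.2]
width: 0.0867
```

```bash
python3 mv.py .5422 -.0628 .0865
python3 - <<'E'
from hexfit import *
for n,b in (("side",(220,320,150,250)),("wrist",(180,400,150,300))):
  c=viewer.camera(n); cv2.imwrite(f"pics/g_{n}.png",cv2.resize(c["img"][b[2]:b[3],b[0]:b[1]],None,fx=3.5 if n=="wrist" else 6,fy=3.5 if n=="wrist" else 6,interpolation=cv2.INTER_CUBIC))
E
```

```text
t 4.47 tcp [ 0.5435 -0.0628  0.0879] yaw 119.86 tilt z [ 0.0041 -0.0028 -1.    ] q [ 0.654  0.382 -0.736  1.804  0.294  1.063  1.901]
F [-1.04  0.4  -0.17] T [ 0.089 -0.099  0.007] w 86.73
move mm [ 0.6 -1.2  1.4]
```

View pics/g_side.png

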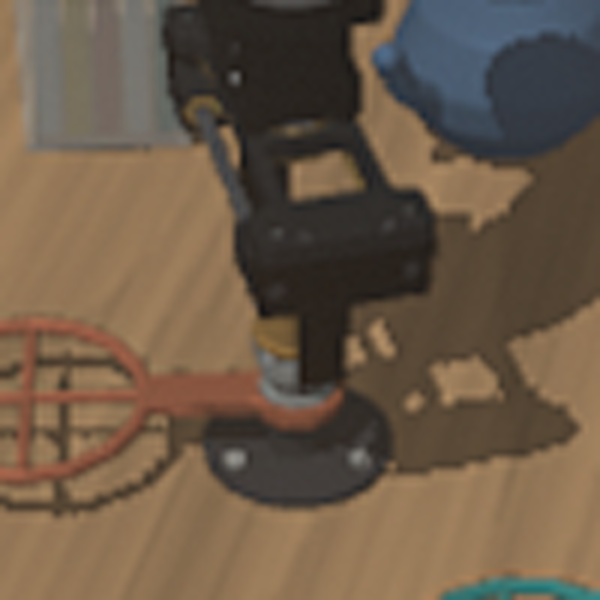

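View pics/g_wrist.png

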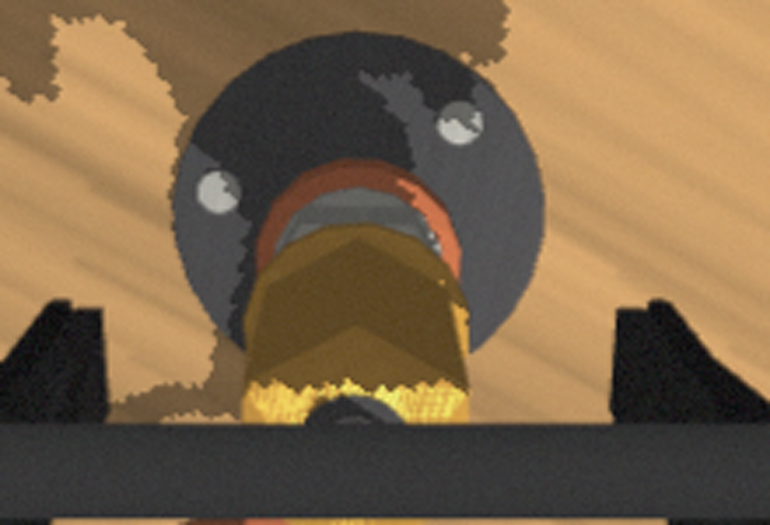

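The nut sits centred between the fingers (fingers at 105 and 612, nut centre 357). The tips clear the flange. Closing the gripper.

Call:
apply_moves(
  increments=[
    {"grip": 255, "xyz": [0.5, -1.2, 1.2], "rotation": [0, 0, 0]},
    {"grip": 255, "xyz": [0.5, -1.2, 1.2], "rotation": [0, 0, 0]},
    {"grip": 255, "xyz": [0.5, -1.2, 1.2], "rotation": [0, 0, 0]},
    {"grip": 255, "xyz": [0.5, -1.2, 1.2], "rotation": [0, 0, 0]},
    {"grip": 255, "xyz": [0.5, -1.2, 1.2], "rotation": [0, 0, 0]},
  ],
  squeeze=60,
)

```text
time: 5.2
ee_pos: [0.542, -0.063, 0.0864]
eef_rot: [0.501, 0.865, -0.0, 0.002]
ft_force: [0.8, -0.8, -0.0]
width: 0.0449
```

```bash
python3 mv.py .5422 -.0628 .0865
python3 - <<'E'
from hexfit import *
for n,b in (("wrist",(180,400,150,300)),):
  c=viewer.camera(n); cv2.imwrite(f"pics/h_{n}.png",cv2.resize(c["img"][b[2]:b[3],b[0]:b[1]],None,fx=3.5 if n=="wrist" else 6,fy=3.5 if n=="wrist" else 6,interpolation=cv2.INTER_CUBIC))
E
```

```text
t 5.2 tcp [ 0.542  -0.063   0.0864] yaw 119.86 tilt z [ 0.0038 -0.0029 -1.    ] q [ 0.655  0.381 -0.736  1.808  0.294  1.059  1.902]
F [ 0.82 -0.79 -0.04] T [ 0.122 -0.082  0.001] w 44.9
move mm [ 0.1  0.2 -0.1]
```

View pics/h_wrist.png

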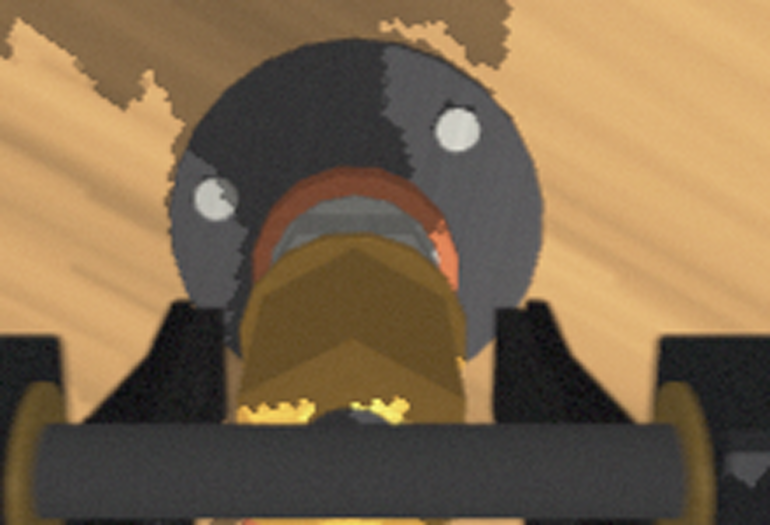

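Still closing (45 mm), nut between the pads at 225 and 495.

Call:
apply_moves(
  increments=[
    {"grip": 255, "xyz": [0.1, 0.2, 0], "rotation": [0, 0, 0]},
    {"grip": 255, "xyz": [0.1, 0.2, 0], "rotation": [0, 0, 0]},
    {"grip": 255, "xyz": [0.1, 0.2, 0], "rotation": [0, 0, 0]},
    {"grip": 255, "xyz": [0.1, 0.2, 0], "rotation": [0, 0, 0]},
  ],
)

```text
time: 5.75
ee_pos: [0.5427, -0.0639, 0.0864]
eef_rot: [0.502, 0.865, -0.0, 0.003]
ft_force: [2.4, -3.9, -2.9]
width: 0.0317
```

```bash
python3 mv.py .5422 -.0628 .0865
```

```text
t 5.75 tcp [ 0.5427 -0.0639  0.0864] yaw 119.8 tilt z [ 0.0049 -0.0037 -1.    ] q [ 0.655  0.382 -0.735  1.808  0.295  1.059  1.901]
F [ 2.42 -3.9  -2.93] T [-0.354 -0.669  0.018] w 31.74
move mm [ 1.2  0.1 -0.1]
```

Call:
apply_moves(
  increments=[
    {"grip": 255, "xyz": [0, 0, 0.2], "rotation": [0, 0, 8]},
    {"grip": 255, "xyz": [0, 0, 0.4], "rotation": [0, 0, 16]},
    {"grip": 255, "xyz": [0, 0, 0.6], "rotation": [0, 0, 24]},
    {"grip": 255, "xyz": [0, 0, 0.8], "rotation": [0, 0, 32]},
    {"grip": 255, "xyz": [0, 0, 0.9], "rotation": [0, 0, 40]},
  ],
)

```text
time: 6.38
ee_pos: [0.5427, -0.064, 0.0855]
eef_rot: [0.769, 0.64, 0.001, 0.003]
ft_force: [1.2, -1.3, -1.7]
width: 0.0315
```

```bash
python3 mv.py .5427 -.0639 .0855
python3 - <<'E'
from hexfit import *
for n,b in (("wrist",(180,400,150,300)),):
  c=viewer.camera(n); cv2.imwrite(f"pics/i_{n}.png",cv2.resize(c["img"][b[2]:b[3],b[0]:b[1]],None,fx=3.5 if n=="wrist" else 6,fy=3.5 if n=="wrist" else 6,interpolation=cv2.INTER_CUBIC))
E
```

```text
t 6.38 tcp [ 0.5427 -0.064   0.0855] yaw 79.53 tilt z [ 0.0049 -0.0038 -1.    ] q [ 0.558  0.354 -0.615  1.813  0.238  1.043  1.24 ]
F [ 1.17 -1.26 -1.74] T [ 0.031 -0.191  0.05 ] w 31.53
move mm [ 0.1 -0.1 -0. ]
```

View pics/i_wrist.png

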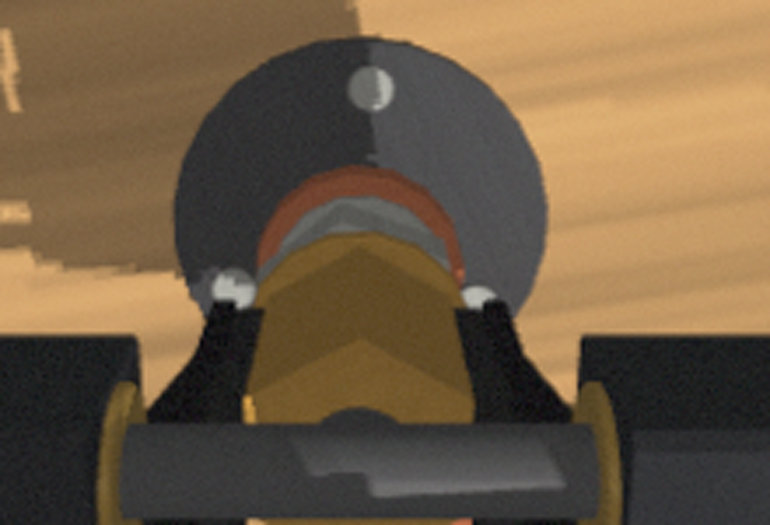

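The nut followed (still square to the jaws), and the torque is about 0.05 N m, which is thread friction. Continuing.

Call:
apply_moves(
  increments=[
    {"grip": 255, "xyz": [0, 0, 0.1], "rotation": [0, 0, 5]},
    {"grip": 255, "xyz": [0, 0, 0.2], "rotation": [0, 0, 10]},
    {"grip": 255, "xyz": [0, 0, 0.3], "rotation": [0, 0, 15]},
    {"grip": 255, "xyz": [0, 0, 0.5], "rotation": [0, 0, 20]},
    {"grip": 255, "xyz": [0, 0, 0.6], "rotation": [0, 0, 25]},
  ],
)

```text
time: 7.05
ee_pos: [0.5428, -0.0641, 0.0849]
eef_rot: [0.891, 0.455, 0.001, 0.003]
ft_force: [0.2, -0.9, -0.5]
width: 0.0315
```

```bash
python3 mv.py .5427 -.0639 .0849
```

```text
t 7.05 tcp [ 0.5428 -0.0641  0.0849] yaw 54.12 tilt z [ 0.0049 -0.004  -1.    ] q [ 0.498  0.341 -0.543  1.816  0.207  1.035  0.819]
F [ 0.19 -0.88 -0.52] T [-0.194  0.123  0.014] w 31.45
move mm [ 0.1 -0.1  0. ]
```

Call:
apply_moves(
  increments=[
    {"grip": 255, "xyz": [0, 0, 0.1], "rotation": [0, 0, 2]},
    {"grip": 255, "xyz": [0, 0, 0.1], "rotation": [0, 0, 4]},
    {"grip": 255, "xyz": [0, 0, 0.1], "rotation": [0, 0, 6]},
    {"grip": 255, "xyz": [0, 0, 0.2], "rotation": [0, 0, 8]},
  ],
)

```text
time: 7.55
ee_pos: [0.5427, -0.0641, 0.0847]
eef_rot: [0.92, 0.391, 0.001, 0.003]
ft_force: [0.2, -0.7, 0.7]
width: 0.0315
```

```bash
python3 mv.py .5427 -.0639 .0847
```

```text
t 7.55 tcp [ 0.5427 -0.0641  0.0847] yaw 46.02 tilt z [ 0.0048 -0.004  -1.    ] q [ 0.48   0.337 -0.521  1.817  0.198  1.033  0.685]
F [ 0.23 -0.73  0.66] T [-0.204  0.214  0.   ] w 31.47
move mm [ 0.1 -0.1  0. ]
```

Call:
apply_moves(
  increments=[
    {"grip": 255, "xyz": [0, 0, 0.05], "rotation": [0, 0, 2]},
    {"grip": 255, "xyz": [0, 0, 0.1], "rotation": [0, 0, 4]},
    {"grip": 255, "xyz": [0, 0, 0.15], "rotation": [0, 0, 6]},
  ],
)

```text
time: 7.92
ee_pos: [0.5427, -0.0641, 0.0846]
eef_rot: [0.94, 0.341, 0.002, 0.003]
ft_force: [0.1, 0.2, 0.7]
width: 0.0312
```

```bash
python3 mv.py .5427 -.064 .0847
```

```text
t 7.92 tcp [ 0.5427 -0.0641  0.0846] yaw 39.9 tilt z [ 0.0048 -0.004  -1.    ] q [ 0.466  0.334 -0.505  1.818  0.191  1.032  0.583]
F [0.05 0.23 0.68] T [-0.213  0.294  0.067] w 31.23
move mm [ 0.  -0.1 -0.1]
```

Call:
apply_moves(
  increments=[
    {"grip": 255, "xyz": [0, 0, 0.05], "rotation": [0, 0, 2]},
    {"grip": 255, "xyz": [0, 0, 0.1], "rotation": [0, 0, 4]},
    {"grip": 255, "xyz": [0, 0, 0.15], "rotation": [0, 0, 6]},
  ],
)

```text
time: 8.3
ee_pos: [0.5427, -0.0641, 0.0845]
eef_rot: [0.957, 0.29, 0.002, 0.003]
ft_force: [1.9, -1.2, 1.1]
width: 0.0315
```

```bash
python3 mv.py .5427 -.064 .0847
```

```text
t 8.3 tcp [ 0.5427 -0.0641  0.0845] yaw 33.76 tilt z [ 0.0047 -0.004  -1.    ] q [ 0.452  0.332 -0.488  1.819  0.184  1.03   0.481]
F [ 1.85 -1.17  1.08] T [-0.262  0.4    0.026] w 31.53
move mm [ 0.1 -0.1 -0.2]
```

Call:
apply_moves(
  increments=[
    {"grip": 255, "xyz": [0, 0, 0.05], "rotation": [0, 0, 2]},
    {"grip": 255, "xyz": [0, 0, 0.1], "rotation": [0, 0, 4]},
    {"grip": 255, "xyz": [0, 0, 0.15], "rotation": [0, 0, 6]},
  ],
)

```text
time: 8.68
ee_pos: [0.5427, -0.0641, 0.0843]
eef_rot: [0.971, 0.239, 0.002, 0.003]
ft_force: [0.9, -0.7, 1.5]
width: 0.0316
```

```bash
python3 mv.py .5427 -.064 .0847
```

```text
t 8.68 tcp [ 0.5427 -0.0641  0.0843] yaw 27.63 tilt z [ 0.0047 -0.0041 -1.    ] q [ 0.438  0.329 -0.471  1.82   0.177  1.029  0.379]
F [ 0.91 -0.74  1.47] T [-0.226  0.468  0.022] w 31.63
move mm [ 0.1 -0.1 -0.4]
```

Call:
apply_moves(
  increments=[
    {"grip": 255, "xyz": [0, 0, 0.05], "rotation": [0, 0, 2]},
    {"grip": 255, "xyz": [0, 0, 0.1], "rotation": [0, 0, 4]},
    {"grip": 255, "xyz": [0, 0, 0.15], "rotation": [0, 0, 6]},
  ],
)

```text
time: 9.05
ee_pos: [0.5427, -0.0641, 0.0842]
eef_rot: [0.982, 0.186, 0.002, 0.002]
ft_force: [0.4, -1.3, 2.4]
width: 0.0317
```

```bash
python3 mv.py .5427 -.064 .0847;python3 - <<'E'
from hexfit import *
for n,b in (("wrist",(180,400,150,300)),):
  c=viewer.camera(n); cv2.imwrite(f"pics/j_{n}.png",cv2.resize(c["img"][b[2]:b[3],b[0]:b[1]],None,fx=3.5 if n=="wrist" else 6,fy=3.5 if n=="wrist" else 6,interpolation=cv2.INTER_CUBIC))
E
```

```text
t 9.05 tcp [ 0.5427 -0.0641  0.0842] yaw 21.5 tilt z [ 0.0047 -0.004  -1.    ] q [ 0.424  0.327 -0.455  1.821  0.17   1.027  0.277]
F [ 0.44 -1.25  2.44] T [-0.232  0.527  0.052] w 31.66
move mm [ 0.1 -0.1 -0.5]
```

View pics/j_wrist.png

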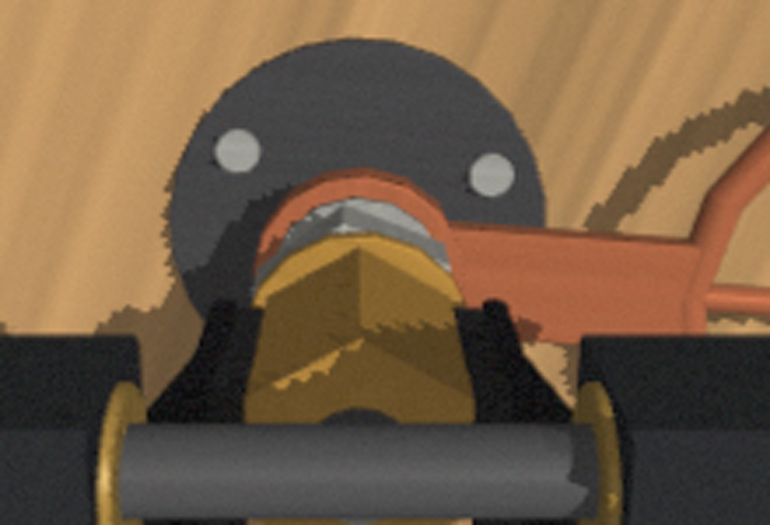

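Free running still, 0.05 N m, nut square in the jaws. The hex nut has a corner at about (350,230) in this view. Continuing.

Call:
apply_moves(
  increments=[
    {"grip": 255, "xyz": [0, 0, 0.05], "rotation": [0, 0, 2]},
    {"grip": 255, "xyz": [0, 0, 0.1], "rotation": [0, 0, 4]},
    {"grip": 255, "xyz": [0, 0, 0.15], "rotation": [0, 0, 6]},
  ],
)

```text
time: 9.48
ee_pos: [0.5427, -0.0641, 0.0841]
eef_rot: [0.991, 0.133, 0.002, 0.002]
ft_force: [0.8, -1.9, 2.8]
width: 0.0315
```

```bash
python3 mv.py .5427 -.064 .0847
```

```text
t 9.47 tcp [ 0.5427 -0.0641  0.0841] yaw 15.28 tilt z [ 0.0046 -0.0042 -1.    ] q [ 0.41   0.325 -0.439  1.821  0.164  1.026  0.174]
F [ 0.82 -1.86  2.78] T [-0.301  0.705  0.292] w 31.52
move mm [ 0.  -0.1 -0.6]
```

Call:
apply_moves(
  increments=[
    {"grip": 255, "xyz": [0, 0, 0.05], "rotation": [0, 0, 2]},
    {"grip": 255, "xyz": [0, 0, 0.1], "rotation": [0, 0, 4]},
    {"grip": 255, "xyz": [0, 0, 0.15], "rotation": [0, 0, 6]},
  ],
)

```text
time: 9.85
ee_pos: [0.5427, -0.0642, 0.084]
eef_rot: [0.997, 0.08, 0.002, 0.002]
ft_force: [0.4, -1.4, 3.9]
width: 0.0313
```

```bash
python3 mv.py .5427 -.064 .0847
```

```text
t 9.85 tcp [ 0.5427 -0.0642  0.084 ] yaw 9.18 tilt z [ 0.0046 -0.0044 -1.    ] q [ 0.396  0.322 -0.423  1.822  0.158  1.025  0.072]
F [ 0.42 -1.37  3.92] T [-0.282  0.875  0.749] w 31.31
move mm [ 0.1 -0.2 -0.7]
```

Contact: torque rose from 0.29 to 0.75 N m. Hold still and check the reading and the hex nut.

```bash
python3 - <<'E'
from hexfit import *
for n,b in (("wrist",(180,400,150,300)),):
  c=viewer.camera(n); cv2.imwrite(f"pics/k_{n}.png",cv2.resize(c["img"][b[2]:b[3],b[0]:b[1]],None,fx=3.5 if n=="wrist" else 6,fy=3.5 if n=="wrist" else 6,interpolation=cv2.INTER_CUBIC))
for i in range(3):
  viewer.camera("side"); print(r.read_state()["torque"].round(3))
E
python3 mv.py .5427 -.064 .0847
```

```text
[-0.271  0.88   0.586]
[-0.236  0.92   0.539]
[-0.244  0.932  0.483]
t 10.05 tcp [ 0.5426 -0.0641  0.084 ] yaw 9.29 tilt z [ 0.0045 -0.0042 -1.    ] q [ 0.397  0.322 -0.423  1.822  0.158  1.025  0.074]
F [-0.31 -1.35  4.38] T [-0.244  0.932  0.483] w 31.68
move mm [ 0.1 -0.1 -0.7]
```

View pics/k_wrist.png

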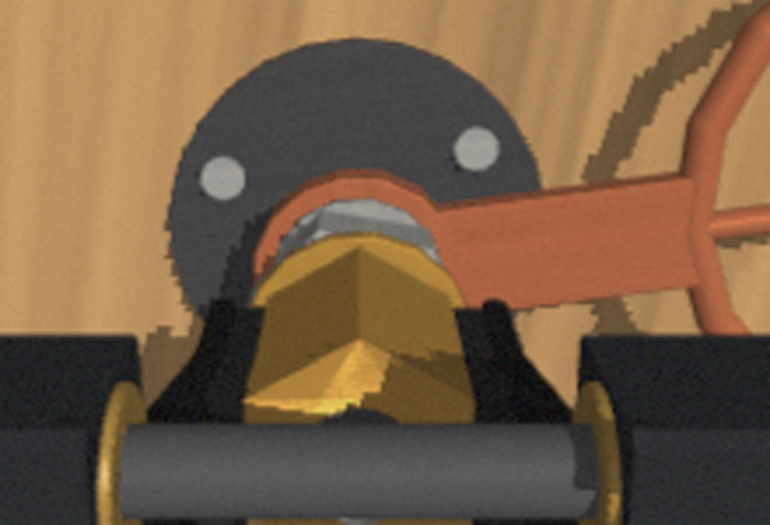

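Hex nut corner moved from (350,230) to about (325,212) in the rotated view, consistent with the 12° tool turn. Now a fine step to get a reliable torque reading.

Call:
apply_moves(
  increments=[
    {"grip": 255, "xyz": [0, 0, 0], "rotation": [0, 0, 0.6]},
    {"grip": 255, "xyz": [0, 0, 0], "rotation": [0, 0, 1.1]},
  ],
)

```text
time: 10.3
ee_pos: [0.5426, -0.0641, 0.0839]
eef_rot: [0.997, 0.071, 0.002, 0.002]
ft_force: [0.3, -0.6, 2.5]
width: 0.0319
```

```bash
python3 mv.py .5427 -.064 .0847;  python3 - <<'E'
from h import *
for i in range(3):
  viewer.camera("side"); print(r.read_state()["torque"].round(3))
E
```

```text
t 10.3 tcp [ 0.5426 -0.0641  0.0839] yaw 8.18 tilt z [ 0.0046 -0.0042 -1.    ] q [ 0.394  0.322 -0.42   1.822  0.157  1.024  0.055]
F [ 0.32 -0.63  2.53] T [-0.317  0.886  0.889] w 31.88
move mm [ 0.1 -0.1 -0.8]
[-0.282  0.834  0.896]
[-0.291  0.827  0.78 ]
[-0.284  0.875  0.782]
```

Torque reads 0.78–0.89 N m: firm, and safely below the 1.2 N m drag limit. Now let go and lift.

Call:
apply_moves(
  increments=[
    {"grip": 40, "xyz": [0, 0, 0], "rotation": [0, 0, 0]},
    {"grip": 40, "xyz": [0, 0, 0], "rotation": [0, 0, 0]},
    {"grip": 40, "xyz": [0, 0, 0], "rotation": [0, 0, 0]},
    {"grip": 40, "xyz": [0, 0, 0], "rotation": [0, 0, 0]},
    {"grip": 40, "xyz": [0, 0, 0], "rotation": [0, 0, 0]},
  ],
)

```text
time: 11.08
ee_pos: [0.5427, -0.0641, 0.084]
eef_rot: [0.997, 0.071, 0.002, 0.002]
ft_force: [0.8, 0.4, 0.0]
width: 0.0704
```

```bash
python3 mv.py .5427 -.064 .0847
python3 - <<'E'
from hexfit import *
for n,b in (("wrist",(180,400,150,300)),):
  c=viewer.camera(n); cv2.imwrite(f"pics/l_{n}.png",cv2.resize(c["img"][b[2]:b[3],b[0]:b[1]],None,fx=3.5 if n=="wrist" else 6,fy=3.5 if n=="wrist" else 6,interpolation=cv2.INTER_CUBIC))
E
```

```text
t 11.07 tcp [ 0.5427 -0.0641  0.084 ] yaw 8.19 tilt z [ 0.0046 -0.0042 -1.    ] q [ 0.394  0.322 -0.42   1.822  0.157  1.024  0.055]
F [0.77 0.44 0.05] T [-0.051 -0.106  0.035] w 70.39
move mm [ 0.1 -0.1 -0.7]
```

View pics/l_wrist.png

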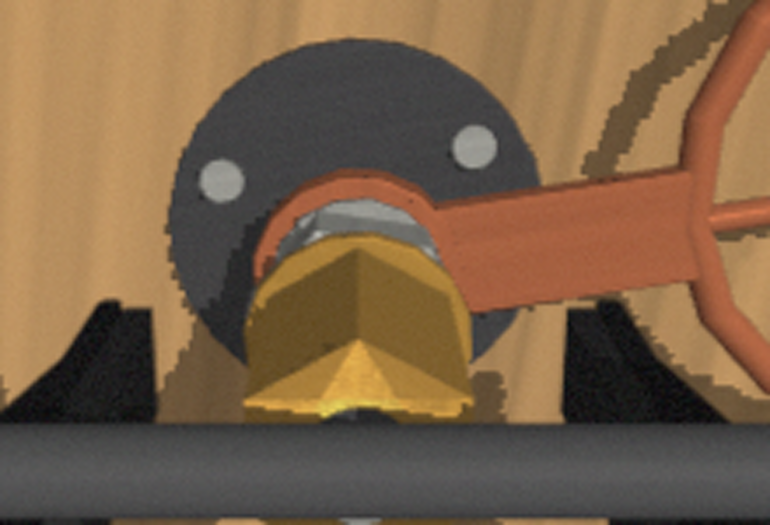

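Released, and the nut stayed square to the jaws. The jaws are at 150 and 570. I'll swing the open fingers back to yaw 21.5° to compare the hex nut with the earlier picture j.

Call:
apply_moves(
  increments=[
    {"grip": 20, "xyz": [0, 0, -0.1], "rotation": [0, 0, -6]},
    {"grip": 20, "xyz": [0, 0, -0.2], "rotation": [0, 0, -13.3]},
    {"grip": 20, "xyz": [0, 0, -0.2], "rotation": [0, 0, -13.3]},
    {"grip": 20, "xyz": [0, 0, -0.2], "rotation": [0, 0, -13.3]},
  ],
)

```text
time: 11.62
ee_pos: [0.5427, -0.0642, 0.0841]
eef_rot: [0.983, 0.185, 0.002, 0.002]
ft_force: [0.3, 0.8, -0.3]
width: 0.0806
```

```bash
python3 mv.py .5427 -.064 .0847
python3 - <<'E'
from hexfit import *
b=(180,400,150,300)
c=viewer.camera("wrist"); m=cv2.resize(c["img"][b[2]:b[3],b[0]:b[1]],None,fx=3.5,fy=3.5,interpolation=cv2.INTER_CUBIC)
j=cv2.imread("pics/j_wrist.png")
cv2.imwrite("pics/m.png",cv2.resize(np.vstack([j[150:300,220:520],m[150:300,220:520]]),(600,600)))
E
```

```text
t 11.62 tcp [ 0.5427 -0.0642  0.0841] yaw 21.32 tilt z [ 0.0046 -0.0041 -1.    ] q [ 0.424  0.327 -0.455  1.821  0.17   1.027  0.274]
F [ 0.25  0.82 -0.31] T [ 0.04  -0.105 -0.023] w 80.57
move mm [ 0.1 -0.1 -0.6]
```

View pics/m.png

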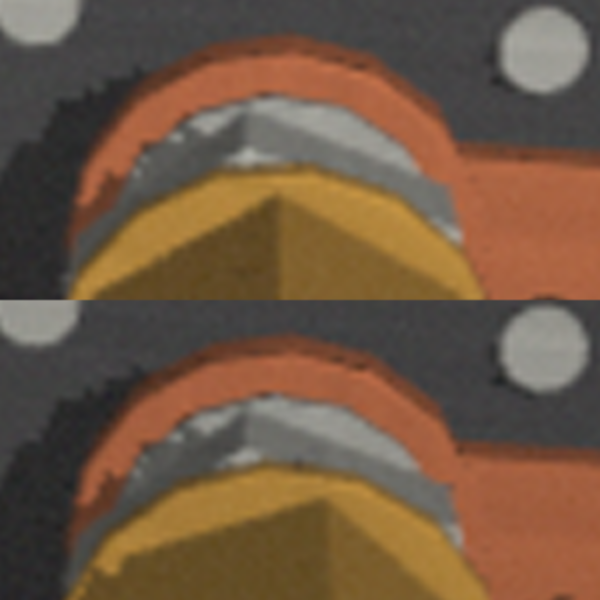

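The hex nut corner is at x≈248 in both frames (top before contact, bottom after), so it did not turn. The brass corner moved clockwise from 280 to 325. Lifting clear.

Call:
apply_moves(
  increments=[
    {"grip": 0, "xyz": [0, 0, -30], "rotation": [0, 0, 0]},
    {"grip": 0, "xyz": [0, 0, -80], "rotation": [0, 0, 0]},
    {"grip": 0, "xyz": [0, 0, -130], "rotation": [0, 0, 0]},
    {"grip": 0, "xyz": [0, 0, -130], "rotation": [0, 0, 0]},
    {"grip": 0, "xyz": [0, 0, -130], "rotation": [0, 0, 0]},
  ],
)

```text
time: 12.3
ee_pos: [0.5418, -0.0636, 0.2137]
eef_rot: [0.983, 0.185, 0.002, 0.003]
ft_force: [-0.5, -0.4, -0.3]
width: 0.0868
```

```bash
python3 mv.py .5427 -.064 .0847
python3 - <<'E'
from hexfit import *
viewer.camera("top")
c=viewer.camera("wrist"); p=proj(c,[.5427,-.064,.108])[0]; u,v=int(p[0]),int(p[1])
print(p,hexfit(c,.1055,.108,(u-45,u+45,v-45,v+40)))
P=cloud(c)[v-45:v+40,u-45:u+45]; z=P[...,2]; print('top z',np.median(z[(z>.1055)&(z<.112)]))
s=viewer.camera("side"); cv2.imwrite("pics/n.png",s["img"])
E
```

```text
t 12.3 tcp [ 0.5418 -0.0636  0.2137] yaw 21.29 tilt z [ 0.0043 -0.0043 -1.    ] q [ 0.448  0.199 -0.471  1.681  0.098  1.281  0.329]
F [-0.54 -0.41 -0.25] T [ 0.013 -0.081  0.015] w 86.79
move mm [ 3.00e-01 -1.00e-01  1.29e+02]
[282.27324497 207.80067073] (array([ 0.54308994, -0.06241513]), np.float64(38.80307998498959), np.float64(15.33296427622139), np.float64(18.659497149318202), np.uint64(1038))
top z 0.10933715523260196
```

View pics/n.png

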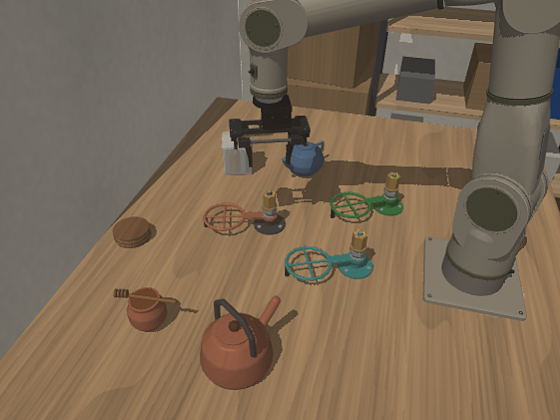

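The brass nut has flats at 8.8° now (8.2° when tight) and sits 2–2.5 mm lower. The bystanders look unmoved in the side view. Handing in.

```bash
python3 -c "
from bench import r
print(r.close_job())"
```

```text
the job is handed in; nothing more can be done
None
```

The brass nut on the dark post is run down onto the lock washer and jammed against the hex nut. It is tighter than you asked, at about 0.8 N m instead of 0.6.

- **Turning:** I gripped it across two flats and turned it about 1.95 rad clockwise in one grip. It met the washer at about 1.8 rad.
- **Torque:** The last readings with the nut held tight were 0.78–0.90 N m, against a 1.2 N m limit before the hex nut drags. I noticed the overshoot after the last small step. I left it because backing off could have loosened the jam.
- **Hex nut:** Its corner is at the same pixel (x≈248) in wrist pictures from before contact and after release, so it did not turn along.
- **Brass nut after release:** Its flats measure 8.8° against 8.2° when tight, which is within measuring error, so it did not back off. Its top dropped from about 111 to 109 mm, near the 2.5 mm expected.
- **Surroundings:** I let go and lifted 130 mm clear, and the tea things look unmoved in the side view. The robot's clock read about 12.3 s before the last few pictures, against the 64 s limit.

The early position estimates disagreed by about 3 mm between the top and wrist cameras. I used the wrist one, then took the nut's centre from the arm's position once the grip had closed.

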